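Release a glass cassette from its clamp board

TASK

Swing the clamp bar of the board right up and over until it leans back and stays open, then slide the glass cassette out from beneath it, without lifting it, into the white receiving tray that adjoins one end of the board, until it lies wholly on the tray. Then bring the bar back down gently, not letting it fall, so that it lies closed on the empty board, and leave the petri dish, timer and marker where they are.

Things in the scene. Friction and masses are not known exactly. Their poses are not given: they have to be found in the camera images.
- board: fixed grey clamp board, 150 (x) x 170 (y) mm. Origin on the worktop under the channel's middle; base spans x -58 to +92, y +-85 mm. x points away from the robot to the hinge, y along the channel, z up. Black bed at z = 14 mm; low guide rails along y, inner faces at x = +-42.5, tops at z = 19 mm; channel open at both ends.
- clamp_bar (a joint): angle (rad) of the steel clamp bar, 24 mm wide, 0.25 kg, that lies along board x across the channel at y = 0, hinged behind it. 0 = level on the cassette (start); -0.09 = closed on the empty bed (stop); positive = front end lifted; 1.95 = leaning back on its open stop. No spring, slight drag: falls shut from below about 1.5, stays open beyond about 1.65.
- bar_hinge (a point): point on the hinge axis of the clamp bar: board frame (75, 0, 36) mm; the axis runs along the board's y
- bar_grip (a point): middle of the bar's grip rod: round, dark, 10 mm diameter, along board y, 54 mm clear between its side legs, over 30 mm free between rod and bar end. It moves on a circle of 173 mm about bar_hinge; with the bar at 0 it lies at board (-98, 0, 47) mm, in front of the board over the worktop. Lifting takes about 1.5 N.
- cassette: flat pale glass cassette, 80 (x) x 90 (y) x 10 mm, about 0.15 kg, lying on the bed between the guide rails (2.5 mm play each side) beneath the bar. Origin: centre of its underside; y along the channel. It starts within 8 mm of board y = 0.
- tray: fixed white receiving tray, 104 (x) x 120 (y) x 19 mm, axes parallel to the board's, at one end of the board or the other (board y = +148 or -148 mm; 3 mm gap). Origin: centre of its underside. Floor at z = 12 mm, 2 mm below the bed; low rails along y, inner faces at x = +-45, tops at z = 19 mm; both ends open, no end stop.
- petri: loose clear petri dish with lid, 93 mm diameter, 17 mm high, on the worktop off the end of the board where the tray is not (board y = -148 or +148 mm); origin: centre of its underside. Leave alone.
- timer: loose white bench timer, 66 x 66 x 18 mm, on the worktop in front of the board, to the right of the grip rod; origin: centre of its underside. Leave alone.
- marker: loose marker pen, 135 mm long (y), 17 mm thick, on the worktop in front of the board, to the left of the grip rod; origin: centre of its underside. Leave alone.

How it is judged:
On the way, in this order (a step that is already met when the one before it is completed fails the run):
1. the bar is swung up past its balance point while the cassette still lies in its place (value of joint clamp_bar above 1.6 rad and distance of cassette from where it was at the start of the episode below 0.015 m), for 0.2 s.
2. with the bar still up, the cassette lies wholly on the tray (value of joint clamp_bar above 1.6 rad and y of cassette in the frame of tray between -0.015 and 0.015 m and x of cassette in the frame of tray between -0.012 and 0.012 m and z of cassette in the frame of tray between 0.009 and 0.0145 m and angle between cassette's own z axis and vertical below 0.05 rad), for 0.2 s.
At the end, for the whole second after the job is handed in: the cassette lies flat and at rest on the tray, its centre within 15 mm of the tray's along the slide (so wholly on the tray) and between the tray's rails; the bar is closed on the empty board (joint below -0.05 rad) (y of cassette in the frame of tray between -0.015 and 0.015 m and x of cassette in the frame of tray between -0.012 and 0.012 m and z of cassette in the frame of tray between 0.009 and 0.0145 m and angle between cassette's own z axis and vertical below 0.05 rad and value of joint clamp_bar below -0.05 rad and linear speed of cassette below 0.01 m/s); the robot touches nothing.
It fails at once if the cassette is lifted (more than 15 mm above the bed) (height (world z) of cassette above 0.029 m).
It fails at once if the bar is let fall (closing faster than 2 rad/s) (velocity of joint clamp_bar below -2 rad/s).
It fails at once if the petri dish, the timer or the marker is displaced by more than 15 mm (distance of any of petri, timer, marker from where it was at the start of the episode above 0.015 m).
It also fails if it takes over 70 s, if anything falls off the work surface, if the arm or the gripper's body presses on something with over 40 N, if the wrist force passes 120 N, or if a joint passes its speed limit or range.

ROBOT

A 7-joint arm with a two-finger parallel gripper is mounted at the origin on a cart in front of the work surface, level with it; the furniture and walls round the work are solid. World frame = base frame: x ahead of the robot, y to its left, z up, the work surface at z = 0. Lengths are in m, angles in rad, forces in N, time in s.
With the tool pointing down it reaches from about 0.35 to 0.9 m from the base axis. Payload 8.1 kg.
Tool frame: the origin (TCP) lies midway between the tips of the shut fingers; the grasp point (between the pads) lies 19 mm behind it; z points along the fingers, y is the direction in which the jaws open and shut (so a half turn about z gives the same grasp; the last joint's range is limited). The gripper opens to 85 mm and grips with 20 to 120 N. Pads are 22 mm wide; open, the fingers measure 114 mm over their backs; the gripper's body (76 mm by 85 mm) begins 54 mm behind the grasp point. The pads swing forward as they close: fully open they stand 13 mm farther back than shut.
Start: joints at [1.058, 0.434, 0.025, 1.573, -0.012, 1.134, -0.075], TCP at [0.249, -0.573, 0.231] pointing down, gripper open.
Joint ranges: [-2.62, 2.62], [-0.44, 2.09], [-1.27, 1.32], [0.08, 2.57], [-1.32, 4.46], [0.12, 2], [-2.74, 2.74]. Speed limits (rad/s): [2.22, 2.22, 3.01, 3.01, 3.14, 3.14, 3.14].

INTERFACE

Orientations are given as a unit quaternion [x, y, z, w].
In Python, from station import readout, read_camera, ticket gives the robot as it stands.
- The arm moves only by the tool drive_tool, never from a script. Its argument "series" is a list of rows, each a list of 3 entries, a list of its own where there are three numbers: the shift along the tool's x, y, z in mm, then the turn about the tool's z in degrees, then the opening, from -1 (shut) to 1 (fully open). In form: [[[x, y, z], twist, grip], ...]. A call has 1 to 5 rows; each row is the pose to reach, as a shift and turn from the pose commanded when the call began, along the tool's axes at that moment; what a row does not reach only later rows make up. A row lasts 1/12 s, in which the tool goes at most 41.7 mm and 7.16 degrees, less where a joint would pass 70% of its speed; a pose out of reach is approached as far as the arm can. A call with a gripper value outside its range is refused whole. The fingers move at their own pace and stop on an object; the grip force is fixed at half the most. Time passes only in rows, so rows that repeat a pose let the fingers close. It gives the time, the measured TCP pose, the force and the opening at its end, in the units of the state.
- readout.read_state(): the state, without advancing time (a new reading comes with each control period).
- read_camera(name): name is "scene" or "top"; returns a dict with "img" (400x640x3 uint8, red, green, blue), "z_map" (400x640 float32, m along the optical axis (not along the pixel's ray), 0 where there is no reading), "K" (3x3 intrinsics, pixels), "rvec" (rotation vector, rad) and "tvec" (3), from world to camera coordinates, as OpenCV has them. Camera axes: x right, y down, z forward; pixel columns grow to the right and rows downward; lengths in m; the calibration is good to about 2 mm. A picture is of the moment at which its call begins.
- ticket.finish_job(): hands the job in, once; it reports no verdict.
The state is a dict: "time_s": time; "qpos": joint angles; "qd": joint speeds; "effort": joint torques, N m; "tcp_pos": TCP position; "tcp_rot": TCP orientation; "force": force on the tool from outside, world axes, zero at the start; "torque": the same for the moment, N m; "width": opening from 0.0 (shut) to 1.0 (fully open).
Only numpy, scipy, OpenCV 4.12 (cv2) and the standard library are available. Lean on these libraries where they do the work, as an engineer would, in place of code of your own. Each camera call takes 0.05 s, during which the arm holds its last target. There are 200 camera calls.

## Working session

There is one attempt and no reset: what is moved stays moved. The work goes in short steps, Python scripts to look and compute and a tool call to move; the robot and the scene stay as the last step left them, time stands still between calls to the robot, and variables do not carry over. Pictures are saved under pics/ and viewed, about 8 in all and at most 12, crops included, and the job is handed in when it is done.

Besides the shell and the picture viewer there is one more tool, called after "Call:" as name([rows], argument=value, ...), one row to a line, values as JSON. drive_tool: Moves the arm, as the interface text tells. Its arguments: {"type":"object","properties":{"series":{"type":"array"}},"required":["series"]}

```bash
mkdir -p pics; ls; python3 - <<'E'
from station import readout, read_camera
import cv2
print(readout.read_state())
for n in("scene","top"):
    c=read_camera(n); cv2.imwrite(f"pics/{n}0.png",c["img"][:,:,::-1]); print(n,c["K"],c["rvec"],c["tvec"])
E
```

```text
pics
{'time_s': 0.0, 'qpos': array([ 1.05840052,  0.4352081 ,  0.02494347,  1.57410636, -0.01158963,
        1.13399818, -0.0751025 ]), 'qd': array([ 8.81629338e-04,  4.51222272e-04, -4.58346294e-05,  1.63308220e-03,
        1.97300683e-03,  1.18808416e-03, -8.23612459e-04]), 'effort': array([-2.03506879e-04, -6.70453048e+01,  1.02527753e+00, -3.16213202e+01,
        1.56313658e-02,  1.23798012e-02, -1.57313256e-06]), 'tcp_pos': array([ 0.24877029, -0.57280012,  0.23053129]), 'tcp_rot': array([ 9.79085655e-01,  2.03446944e-01, -2.27981157e-04, -7.53926674e-04]), 'force': array([-1.17872793,  0.65247924,  0.37094693]), 'torque': array([ 0.00345983, -0.00403765, -0.01331935]), 'width': 1.001763093097943}
scene [[386.04665676   0.         316.77333644]
 [  0.         386.04665676 198.11741008]
 [  0.           0.           1.        ]] [ 1.25339362 -2.33236518  0.92680825] [0.34129795 0.33139474 0.62949072]
top [[436.71606029   0.         319.04891325]
 [  0.         436.71606029 198.07756608]
 [  0.           0.           1.        ]] [ 2.2816906  -1.91324837  0.19508985] [-0.03242479  0.53576319  0.84129514]
```

View pics/scene0.png

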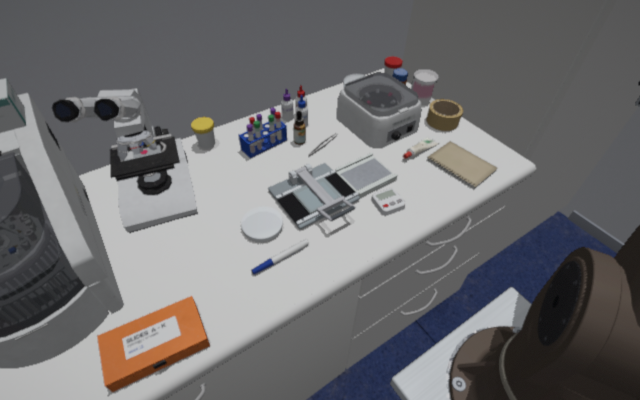

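View pics/top0.png

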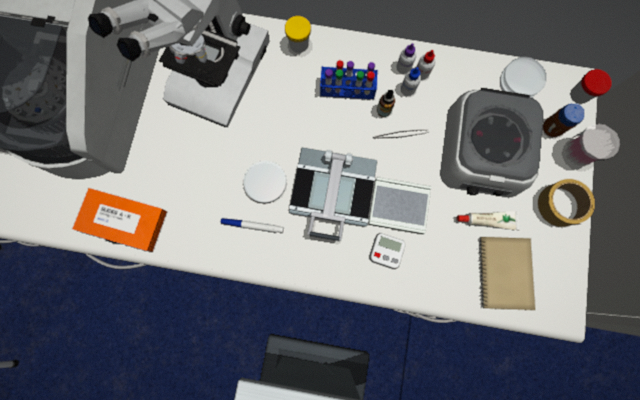

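The board is at top (335,190), tray on its right (400,205), grip rod at (325,233), timer at (388,250), marker at (252,226), petri at (265,182). Next I fit the board frame.

```bash
cat > h.py <<'E'
import numpy as np, cv2
from station import readout, read_camera
from scipy.spatial.transform import Rotation as R
def points(c):
    K=c["K"];v,u=np.mgrid[:400,:640];z=c["z_map"]
    P=np.stack([(u-K[0,2])/K[0,0]*z,(v-K[1,2])/K[1,1]*z,z],-1)
    Rm=cv2.Rodrigues(c["rvec"])[0]
    return (P-c["tvec"].ravel())@Rm
def ray(c,uv,h):
    K=c["K"];Rm=cv2.Rodrigues(c["rvec"])[0]
    d=np.array([(uv[0]-K[0,2])/K[0,0],(uv[1]-K[1,2])/K[1,1],1])@Rm
    o=-c["tvec"].ravel()@Rm
    return o+d*(h-o[2])/d[2]
def proj(c,P):
    return cv2.projectPoints(np.atleast_2d(P).astype(float),c["rvec"],c["tvec"],c["K"],None)[0][:,0]
E
python3 - <<'E'
from h import *
c=read_camera("top");P=points(c);im=c["img"]
for uv in [(400,205),(335,190),(300,190),(360,200),(325,232),(388,250),(265,182),(337,157),(252,226),(450,260)]: print(uv,P[uv[1],uv[0]].round(4),im[uv[1],uv[0]],)
# black bed patches
g=im.max(2).astype(int); m=np.zeros_like(g,np.uint8); m[140:240,280:440]=(g[140:240,280:440]<40)
n,l,s,ce=cv2.connectedComponentsWithStats(m)
for i in range(1,n):
    if s[i,4]>80:
        cn=cv2.findContours((l==i).astype(np.uint8),0,2)[0][0]
        b=cv2.boxPoints(cv2.minAreaRect(cn)); print("blk",s[i],[ray(c,q,.014)[:2].round(4).tolist() for q in b])
x=im[135:260,210:440];cv2.imwrite("pics/crop1.png",cv2.resize(x,None,fx=3.4,fy=3.4,interpolation=2)[:,:,::-1])
E
```

```text
(400, 205) [ 0.557  -0.1104  0.0134] [143 148 153]
(335, 190) [0.5584 0.0321 0.0432] [194 196 197]
(300, 190) [0.5521 0.1066 0.0133] [25 23 26]
(360, 200) [ 0.5525 -0.0242  0.015 ] [28 27 31]
(325, 232) [0.4732 0.038  0.0016] [224 223 217]
(388, 250) [ 0.4571 -0.0985  0.0157] [228 229 227]
(265, 182) [0.5556 0.184  0.0166] [215 217 217]
(337, 157) [0.6291 0.0399 0.0456] [170 170 172]
(252, 226) [0.457  0.1921 0.016 ] [209 211 205]
(450, 260) [ 0.4604 -0.2319  0.0037] [221 221 215]
blk [291 169  23  38 607] [[0.5183, 0.1214], [0.5995, 0.1217], [0.5987, 0.0854], [0.5177, 0.0858]]
blk [351 179  22  39 610] [[0.5181, -0.0095], [0.5986, -0.0092], [0.5989, -0.0452], [0.5185, -0.0448]]
```

View pics/crop1.png

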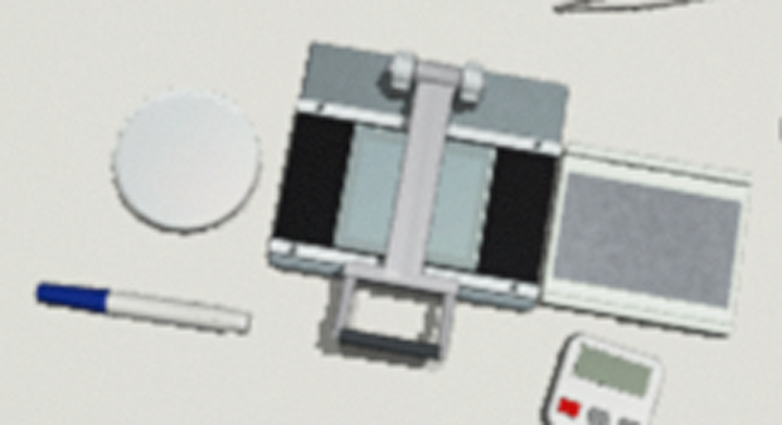

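Call:
drive_tool([
  [[28, -29, 0], -6.6, 1],
  [[56, -58, 0], -13.2, 0.4],
  [[84, -87, 0], -19.8, 0],
  [[112, -116, 0], -26.4, -0.4],
  [[140, -146, 0], -33, -0.4],
])

```text
time_s: 0.57
tcp_pos: [0.3195, -0.3818, 0.2312]
tcp_rot: [0.88, 0.476, -0.0, 0.0]
force: [0.9, -0.1, 0.3]
width: 0.454
```

Call:
drive_tool([
  [[39, -9, 0], -6.6, -0.4],
  [[79, -18, 0], -13.3, -0.4],
  [[118, -27, 0], -19.9, -0.4],
  [[158, -36, 0], -26.5, -0.4],
  [[197, -45, 0], -33.2, -0.4],
])

```text
time_s: 0.98
tcp_pos: [0.3907, -0.1925, 0.2314]
tcp_rot: [0.707, 0.707, -0.0, 0.0]
force: [0.7, 0.1, 0.8]
width: 0.296
```

Call:
drive_tool([
  [[41, 12, 10], 0, -0.4],
  [[82, 25, 20], 0, -0.4],
  [[122, 40, 30], 0, -0.4],
  [[163, 55, 50], 0, -0.4],
  [[200, 70, 60], 0, -0.4],
])

```text
time_s: 1.4
tcp_pos: [0.457, -0.0045, 0.174]
tcp_rot: [0.709, 0.705, -0.0, 0.0]
force: [0.5, -1.1, 0.2]
width: 0.302
```

Call:
drive_tool([
  [[31, 0, 20], 0, -0.4],
  [[31, 0, 60], 0, -0.4],
  [[31, 0, 80], 0, -0.4],
  [[31, 0, 80], 0, -0.4],
])

```text
time_s: 1.73
tcp_pos: [0.4544, 0.0252, 0.0912]
tcp_rot: [0.708, 0.706, -0.003, -0.002]
force: [-1.1, 0.5, 0.8]
width: 0.303
```

```bash
python3 - <<'E'
from h import *
s=readout.read_state();print(s["tcp_pos"],s["width"])
c=read_camera("scene");t=read_camera("top")
print(proj(c,[.4606,.038,.047]),proj(t,[.4606,.038,.047]),proj(c,s["tcp_pos"]))
a=c["img"][130:260,240:400];b=t["img"][130:280,240:400]
a=cv2.resize(a,(640,520));b=cv2.resize(b,(480,450))
cv2.imwrite("pics/a1.png",a[:,:,::-1])
# rod in top: dark cluster at front
im=t["img"].max(2);P=points(t)
m=(im<75)&(P[:,:,0]<.475)&(P[:,:,0]>.44)&(abs(P[:,:,1]-.038)<.04);print(m.sum(),P[m].mean(0),P[m].min(0),P[m].max(0))
E
```

```text
[0.45439476 0.02517355 0.09117162] 0.30332639295937835
[[341.73505168 212.91673656]] [[324.18237104 235.24471013]] [[349.6952164  198.47093107]]
1464 [0.4534426  0.03634265 0.52656502] [ 0.44001117 -0.00199019  0.48265148] [0.47495572 0.0779817  0.557777  ]
```

View pics/a1.png

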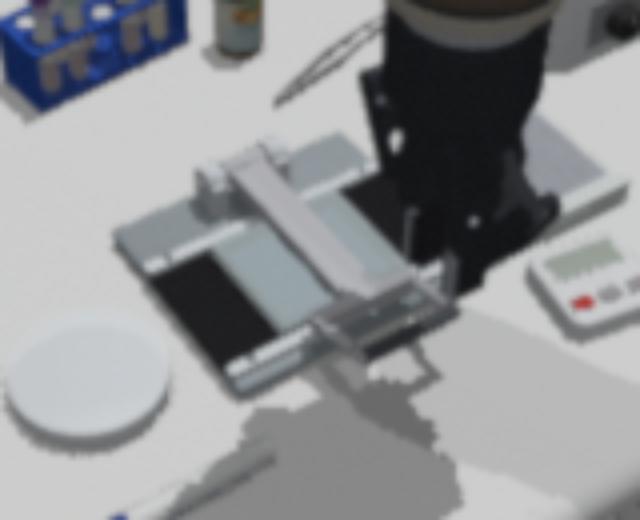

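The gripper hangs right of the rod. The predicted rod centre, at crop pixel (407,332), falls on the rod. I'll correct by about 6 mm forward and 13 mm left, then descend.

Call:
drive_tool([
  [[13, 6, 10], 0, -0.4],
  [[13, 6, 10], 0, -0.4],
  [[13, 6, 35], 0, -0.4],
  [[13, 6, 61], 0, -0.4],
  [[13, 6, 61], 0, -0.4],
])

```text
time_s: 2.25
tcp_pos: [0.4623, 0.0368, 0.0324]
tcp_rot: [0.709, 0.705, -0.001, -0.001]
force: [0.0, -0.0, 0.4]
width: 0.305
```

```bash
python3 - <<'E'
from h import *
s=readout.read_state();print(s["tcp_pos"],s["width"],s["force"])
E
```

```text
[0.46231386 0.03681545 0.03235649] 0.30501510883368077 [ 0.01136543 -0.04165609  0.40038408]
```

Call:
drive_tool([
  [[0, 0, 0], 0, -0.7],
  [[0, 0, 0], 0, -1],
  [[0, 0, 0], 0, -1],
  [[0, 0, 0], 0, -1],
  [[0, 0, 0], 0, -1],
])

```text
time_s: 2.67
tcp_pos: [0.4598, 0.0372, 0.0348]
tcp_rot: [0.709, 0.705, -0.003, -0.001]
force: [-11.4, 0.6, -1.4]
width: 0.091
```

```bash
cat >> h.py <<'E'
def arc(t0,t1,n,per=5):
    f=lambda t:np.array([0,-173*np.cos(t+.0635),-173*np.sin(t+.0635)])
    ts=np.linspace(t0,t1,n+1)
    for i in range(0,n,per):
        print(round(ts[i],2),[(f(t)-f(ts[i])).round().astype(int).tolist() for t in ts[i+1:i+1+per]])
E
python3 -c "
from h import *
arc(0,1.92,25)"
```

```text
0.0 [[0, 1, -13], [0, 4, -26], [0, 7, -39], [0, 11, -52], [0, 17, -64]]
0.38 [[0, 6, -12], [0, 13, -23], [0, 21, -34], [0, 30, -44], [0, 39, -53]]
0.77 [[0, 10, -9], [0, 21, -16], [0, 32, -23], [0, 44, -29], [0, 56, -34]]
1.15 [[0, 13, -4], [0, 26, -7], [0, 39, -9], [0, 52, -11], [0, 65, -11]]
1.54 [[0, 13, 1], [0, 26, 3], [0, 39, 6], [0, 52, 10], [0, 64, 14]]
```

Call:
drive_tool([
  [[0, 0, -13], 0, -1],
  [[0, 2, -26], 0, -1],
  [[0, 5, -39], 0, -1],
  [[0, 9, -52], 0, -1],
  [[0, 15, -64], 0, -1],
])

```text
time_s: 3.08
tcp_pos: [0.4764, 0.0373, 0.1002]
tcp_rot: [0.709, 0.705, -0.001, -0.001]
force: [-6.7, -0.4, -0.4]
width: 0.09
```

Call:
drive_tool([
  [[0, 6, -12], 0, -1],
  [[0, 13, -23], 0, -1],
  [[0, 21, -34], 0, -1],
  [[0, 30, -44], 0, -1],
  [[0, 39, -53], 0, -1],
])

```text
time_s: 3.5
tcp_pos: [0.5145, 0.0371, 0.1534]
tcp_rot: [0.709, 0.705, -0.002, -0.001]
force: [-11.8, -0.3, 9.1]
width: 0.086
```

Call:
drive_tool([
  [[0, 9, -9], 0, -1],
  [[0, 20, -16], 0, -1],
  [[0, 31, -23], 0, -1],
  [[0, 43, -29], 0, -1],
  [[0, 55, -33], 0, -1],
])

```text
time_s: 3.92
tcp_pos: [0.5719, 0.037, 0.1883]
tcp_rot: [0.709, 0.705, 0.0, 0.0]
force: [-9.1, -2.3, 21.4]
width: 0.087
```

Call:
drive_tool([
  [[0, 13, -4], 0, -1],
  [[0, 26, -7], 0, -1],
  [[0, 39, -9], 0, -1],
  [[0, 52, -11], 0, -1],
  [[0, 65, -11], 0, -1],
])

```text
time_s: 4.33
tcp_pos: [0.6377, 0.0367, 0.1988]
tcp_rot: [0.709, 0.705, 0.001, 0.0]
force: [-0.7, 1.3, 1.8]
width: 0.09
```

Call:
drive_tool([
  [[0, 13, 1], 0, -1],
  [[0, 26, 3], 0, -1],
  [[0, 39, 6], 0, -1],
  [[0, 52, 10], 0, -1],
  [[0, 64, 14], 0, -1],
])

```text
time_s: 4.75
tcp_pos: [0.7023, 0.0365, 0.1847]
tcp_rot: [0.709, 0.705, 0.002, 0.0]
force: [-1.9, 0.2, -4.0]
width: 0.092
```

```bash
python3 - <<'E'
from h import *
s=readout.read_state();print(s["tcp_pos"],s["width"],s["force"])
c=read_camera("scene")
print(proj(c,[[.6336+.173*np.cos(np.pi-t-.0635),.038,.036+.173*np.sin(t+.0635)] for t in(1.7,1.8,1.9)]),proj(c,s["tcp_pos"]))
cv2.imwrite("pics/a2.png",cv2.resize(c["img"][80:260,230:450],(770,600*105//100*1 if 0 else 600))[:,:,::-1])
E
```

```text
[0.7022672  0.03654737 0.18471856] 0.09166025300065016 [-1.87219344  0.22622459 -3.96154942]
[[289.90790347 104.91204309]
 [286.04370794 102.89266666]
 [282.44275395 101.67661973]] [[282.70513686 105.20815451]]
```

View pics/a2.png

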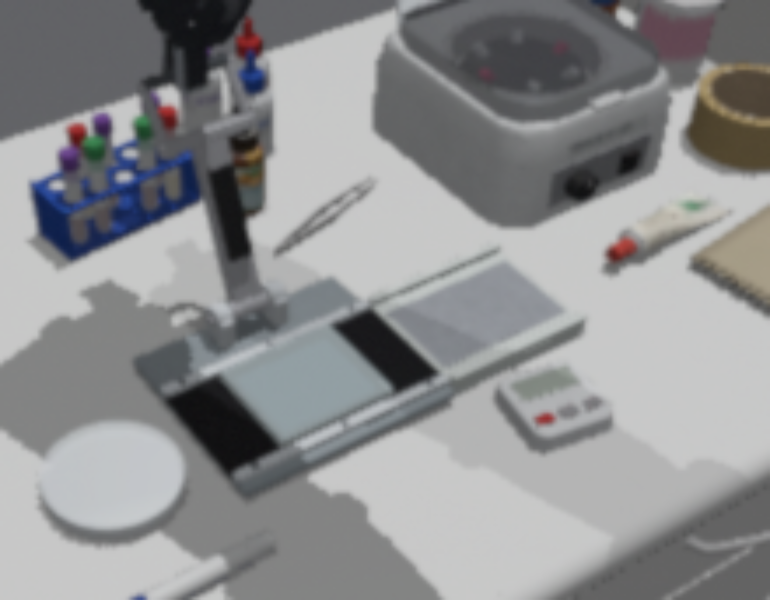

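Bar is upright and held leaning back at about 1.91 rad, with the cassette still on the bed. Releasing and lifting clear.

Call:
drive_tool([
  [[0, 0, 0], 0, -0.6],
  [[0, 0, 0], 0, -0.5],
  [[0, 0, 0], 0, -0.5],
  [[0, 0, -15], 0, -0.5],
  [[0, 0, -45], 0, -0.5],
])

```text
time_s: 5.22
tcp_pos: [0.6986, 0.0357, 0.2231]
tcp_rot: [0.709, 0.705, -0.003, -0.002]
force: [-0.1, 0.4, -0.1]
width: 0.25
```

Call:
drive_tool([
  [[0, 0, -25], 0, -0.5],
  [[30, -30, -25], 0, -0.5],
  [[60, -60, -25], 0, -0.5],
  [[70, -100, -25], 0, -0.4],
  [[70, -140, -25], 0, -0.4],
])

```text
time_s: 5.63
tcp_pos: [0.559, 0.1114, 0.2514]
tcp_rot: [0.707, 0.707, 0.001, -0.001]
force: [-0.6, 0.4, 0.3]
width: 0.299
```

```bash
python3 - <<'E'
from h import *
s=readout.read_state();print(s["tcp_pos"],s["width"],s["force"],s["tcp_rot"])
c=read_camera("scene");P=points(c)
m=(abs(P[:,:,1]-.038)<.035)&(P[:,:,2]>.12)&(P[:,:,2]<.215)&(P[:,:,0]>.62)&(P[:,:,0]<.76)
q=P[m];print(m.sum(),np.percentile(q,[5,50,95],axis=0).round(3),q[q[:,2]>.185].mean(0))
# cassette: pale region on bed
im=c["img"].astype(int);m=((abs(P[:,:,2]-.024)<.006)&(P[:,:,0]>.522)&(P[:,:,0]<.595)&(P[:,:,1]>-.045)&(P[:,:,1]<.12)&(im.max(2)>90))
q=P[m];print(m.sum(),np.percentile(q,[1,50,99],axis=0).round(4))
E
```

```text
[0.5590259  0.11140514 0.25136226] 0.2991805582303248 [-0.61201638  0.37914341  0.33674762] [ 0.70736286  0.70684979  0.00080934 -0.00070896]
262 [[0.656 0.009 0.123]
 [0.675 0.049 0.158]
 [0.704 0.072 0.194]] [0.70292094 0.06562413 0.1921126 ]
857 [[ 0.5228 -0.0048  0.0206]
 [ 0.5569  0.0408  0.0235]
 [ 0.5936  0.0837  0.0264]]
```

Call:
drive_tool([
  [[-3, -2, 40], 0, -0.4],
  [[-3, -2, 80], 0, -0.4],
  [[-3, -2, 120], 0, -0.4],
  [[-3, -2, 160], 0, -0.4],
  [[-3, -2, 190], 0, -0.4],
])

```text
time_s: 6.1
tcp_pos: [0.5584, 0.1033, 0.0588]
tcp_rot: [0.709, 0.705, -0.001, -0.0]
force: [0.3, -1.3, -0.3]
width: 0.3
```

Call:
drive_tool([
  [[0, 0, 0], 0, -0.4],
  [[0, 0, 15], 0, -0.4],
  [[0, 0, 25], 0, -0.4],
  [[0, 0, 33], 0, -0.4],
  [[0, 0, 33], 0, -0.4],
])

```text
time_s: 6.52
tcp_pos: [0.5596, 0.1041, 0.0277]
tcp_rot: [0.709, 0.705, -0.0, -0.0]
force: [0.4, -1.1, 0.8]
width: 0.302
```

Call:
drive_tool([
  [[2, -1, 5], 0, -0.4],
  [[2, -1, 10], 0, -0.4],
  [[2, -1, 10], 0, -0.4],
])

```text
time_s: 6.77
tcp_pos: [0.5587, 0.1065, 0.0176]
tcp_rot: [0.709, 0.705, -0.0, -0.0]
force: [-0.2, -0.4, 0.6]
width: 0.296
```

```bash
python3 - <<'E'
from h import *
s=readout.read_state();print(s["tcp_pos"],s["width"],s["force"],s["tcp_rot"])
c=read_camera("scene");cv2.imwrite("pics/a3.png",cv2.resize(c["img"][130:250,250:410],(800,600))[:,:,::-1])
E
```

```text
[0.5586594  0.10652125 0.01759715] 0.29566518114673757 [-0.24931473 -0.40665048  0.57522856] [ 7.09001891e-01  7.05206574e-01 -7.59477125e-05 -2.13774510e-05]
```

View pics/a3.png

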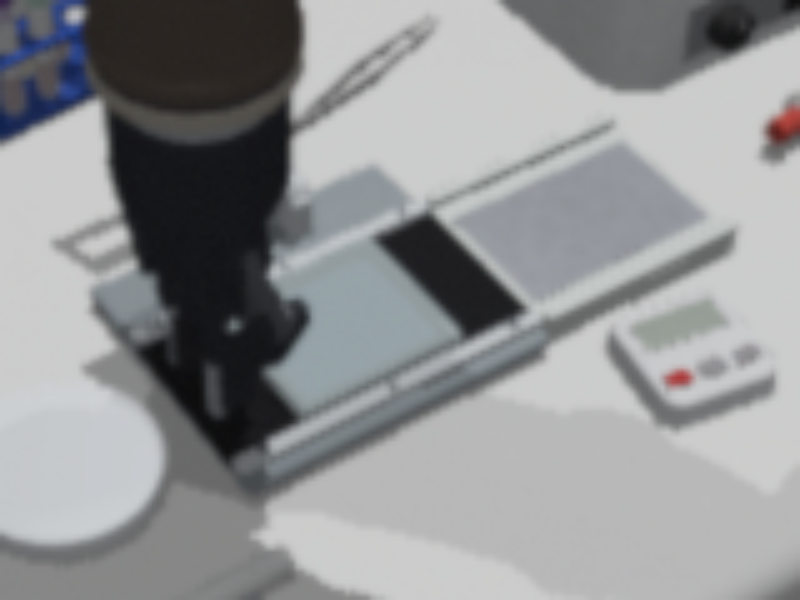

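Call:
drive_tool([
  [[-8, 0, 0], 0, -0.4],
  [[-14, 0, 0], 0, -0.4],
  [[-22, 0, 0], 0, -0.4],
  [[-31, 0, 0], 0, -0.4],
  [[-40, 0, 0], 0, -0.4],
])

```text
time_s: 7.23
tcp_pos: [0.5588, 0.0653, 0.018]
tcp_rot: [0.709, 0.705, 0.0, 0.0]
force: [-0.1, 1.0, 1.5]
width: 0.299
```

Call:
drive_tool([
  [[-10, 0, 0], 0, -0.4],
  [[-20, 0, 0], 0, -0.4],
  [[-30, 0, 0], 0, -0.4],
  [[-40, 0, 0], 0, -0.4],
  [[-50, 0, 0], 0, -0.4],
])

```text
time_s: 7.65
tcp_pos: [0.5583, 0.0152, 0.0178]
tcp_rot: [0.709, 0.705, -0.0, 0.0]
force: [0.1, 1.4, 1.5]
width: 0.299
```

Call:
drive_tool([
  [[-10, 0, 0], 0, -0.4],
  [[-20, 0, 0], 0, -0.4],
  [[-30, 0, 0], 0, -0.4],
  [[-40, 0, 0], 0, -0.4],
  [[-46, 0, 0], 0, -0.4],
])

```text
time_s: 8.07
tcp_pos: [0.5577, -0.0318, 0.0176]
tcp_rot: [0.71, 0.705, -0.001, 0.0]
force: [0.5, 1.0, -0.1]
width: 0.301
```

Call:
drive_tool([
  [[-4, 0, 0], 0, -0.4],
  [[-8, 0, 0], 0, -0.4],
  [[-11, 0, 0], 0, -0.4],
  [[-13, 0, 0], 0, -0.4],
  [[-13, 0, 0], 0, -0.4],
])

```text
time_s: 8.48
tcp_pos: [0.558, -0.0429, 0.0178]
tcp_rot: [0.709, 0.705, -0.0, 0.0]
force: [0.4, -0.8, 0.2]
width: 0.299
```

```bash
cat >> h.py <<'E'
def cass(n):
    c=read_camera(n);P=points(c);B=lambda x,y,z:proj(c,[.5586+x,.038+y,z])[0]
    print({k:B(0,y,.022).round(1).tolist() for k,y in (("near-93",-.093),("ctr-148",-.148),("far-193",-.193),("tray end-208",-.208))})
    return c
E
python3 - <<'E'
from h import *
s=readout.read_state();print(s["tcp_pos"],s["width"],s["force"])
t=cass("top");im=t["img"][150:260,280:450]
c=cass("scene");i2=c["img"][130:230,300:430]
cv2.imwrite("pics/a4.png",np.vstack([cv2.resize(im,(560,360)),cv2.resize(i2[:55+10],(560,240))])[:,:,::-1])
E
```

```text
[ 0.55800292 -0.04285764  0.01779968] 0.2994491897030767 [ 0.35308556 -0.81648031  0.16198158]
{'near-93': [375.0, 199.1], 'ctr-148': [400.7, 203.5], 'far-193': [421.7, 207.1], 'tray end-208': [428.7, 208.3]}
{'near-93': [348.0, 178.5], 'ctr-148': [365.5, 170.2], 'far-193': [379.3, 163.7], 'tray end-208': [383.8, 161.5]}
```

View pics/a4.png

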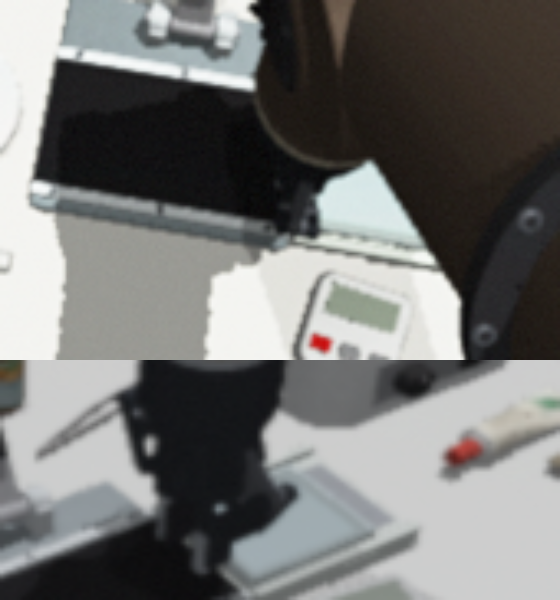

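```bash
python3 - <<'E'
from h import *
c=read_camera("scene")
for u,v in [(310,475),(375,535),(330,465),(400,528)]:
    p=(300+u/4.308,130+(v-360)/3.69);print(p,ray(c,p,.022),ray(c,p,.012))
# profile along centreline at z .022 
for x in (.545,.57):
    for y in np.arange(-.125,-.185,-.004):
        q=proj(c,[x,y,.022])[0].round().astype(int);print(x,round(y,3),c["img"][q[1],q[0]])
E
```

```text
(371.95914577530175, 161.16531165311653) [ 0.57634043 -0.14533161  0.022     ] [ 0.58447071 -0.15350892  0.012     ]
(387.0473537604457, 177.42547425474254) [ 0.50919413 -0.13826384  0.022     ] [ 0.51630731 -0.14633409  0.012     ]
(376.60167130919217, 158.45528455284554) [ 0.57797202 -0.16217657  0.022     ] [ 0.58612702 -0.17060904  0.012     ]
(392.85051067780876, 175.52845528455285) [ 0.50648676 -0.15484186  0.022     ] [ 0.51355892 -0.16316323  0.012     ]
0.545 -0.125 [160 172 177]
0.545 -0.129 [160 172 177]
0.545 -0.133 [155 166 171]
0.545 -0.137 [148 158 161]
0.545 -0.141 [159 168 172]
0.545 -0.145 [154 159 165]
0.545 -0.149 [150 154 161]
0.545 -0.153 [150 153 159]
0.545 -0.157 [165 168 172]
0.545 -0.161 [198 200 199]
0.545 -0.165 [205 205 204]
0.545 -0.169 [204 205 205]
0.545 -0.173 [205 205 204]
0.545 -0.177 [205 205 205]
0.545 -0.181 [205 205 205]
0.57 -0.125 [46 49 53]
0.57 -0.129 [143 154 159]
0.57 -0.133 [150 161 164]
0.57 -0.137 [148 158 161]
0.57 -0.141 [158 167 171]
0.57 -0.145 [162 170 174]
0.57 -0.149 [148 152 158]
0.57 -0.153 [152 155 161]
0.57 -0.157 [161 165 169]
0.57 -0.161 [197 199 199]
0.57 -0.165 [201 202 202]
0.57 -0.169 [205 206 205]
0.57 -0.173 [205 205 204]
0.57 -0.177 [205 205 205]
0.57 -0.181 [205 205 205]
```

The cassette centre is near y = -0.099 and the tray centre at -0.110, so I'll push 10.5 mm more.

Call:
drive_tool([
  [[-4, 0, 0], 0, -0.4],
  [[-7, 0, 0], 0, -0.4],
  [[-9, 0, 0], 0, -0.4],
  [[-11, 0, 0], 0, -0.4],
  [[-11, 0, 0], 0, -0.4],
])

```text
time_s: 9.05
tcp_pos: [0.558, -0.0542, 0.0178]
tcp_rot: [0.709, 0.705, -0.0, 0.0]
force: [0.5, -0.3, -1.3]
width: 0.303
```

Call:
drive_tool([
  [[4, 0, 0], 0, -0.4],
  [[10, 0, 0], 0, -0.4],
  [[12, 0, -30], 0, -0.4],
  [[12, 0, -60], 0, -0.4],
  [[12, 0, -100], 0, -0.4],
])

```text
time_s: 9.47
tcp_pos: [0.5563, -0.0405, 0.1171]
tcp_rot: [0.709, 0.706, -0.001, -0.002]
force: [0.4, -0.4, 0.7]
width: 0.307
```

Call:
drive_tool([
  [[0, 0, -30], 0, -0.5],
  [[0, 0, -70], 0, -0.5],
  [[0, 0, -110], 0, -0.5],
  [[0, 0, -130], 0, -0.5],
  [[0, 0, -130], 0, -0.5],
])

```text
time_s: 9.88
tcp_pos: [0.5605, -0.0403, 0.2532]
tcp_rot: [0.709, 0.705, 0.003, 0.003]
force: [1.3, -0.3, -0.0]
width: 0.248
```

```bash
python3 - <<'E'
from h import *
s=readout.read_state();print(s["tcp_pos"],s["width"],s["force"],s["tcp_rot"])
c=read_camera("scene");t=cass("top");b=np.zeros((600,800,3),np.uint8)
b[:300]=cv2.resize(c["img"][130:220,280:400+120-0][:, :240],(800,300));b[300:]=cv2.resize(t["img"][150:240,250:490],(800,300))
cv2.imwrite("pics/a5.png",b[:,:,::-1])
P=points(c);q=P[(abs(P[:,:,1]-.038)<.035)&(P[:,:,2]>.185)&(P[:,:,2]<.215)&(P[:,:,0]>.65)&(P[:,:,0]<.76)];print(len(q),q.mean(0) if len(q) else 0)
for y in np.arange(-.05,-.185,-.004):
    q=proj(c,[.55,y,.022])[0].round().astype(int);print(round(y,3),c["img"][q[1],q[0]],end=";")
E
```

```text
[ 0.56046584 -0.04029417  0.2531936 ] 0.2481790005616558 [ 1.3053987  -0.32441971 -0.0037203 ] [0.70883119 0.70536542 0.00287239 0.00311827]
{'near-93': [375.0, 199.1], 'ctr-148': [400.7, 203.5], 'far-193': [421.7, 207.1], 'tray end-208': [428.7, 208.3]}
144 [0.70321718 0.04041777 0.19329905]
-0.05 [145 148 152];-0.054 [128 132 137];-0.058 [102 106 111];-0.062 [92 95 99];-0.066 [125 133 136];-0.07 [151 163 167];-0.074 [155 167 172];-0.078 [156 168 173];-0.082 [156 168 173];-0.086 [156 168 172];-0.09 [156 168 173];-0.094 [156 168 173];-0.098 [156 168 173];-0.102 [155 168 172];-0.106 [156 168 173];-0.11 [156 168 172];-0.114 [156 168 172];-0.118 [156 168 172];-0.122 [156 168 172];-0.126 [156 168 172];-0.13 [156 168 173];-0.134 [156 168 172];-0.138 [156 168 172];-0.142 [149 160 164];-0.146 [145 156 159];-0.15 [155 164 167];-0.154 [160 168 172];-0.158 [164 168 171];-0.162 [194 196 195];-0.166 [200 201 200];-0.17 [200 201 201];-0.174 [200 201 200];-0.178 [200 201 200];-0.182 [200 201 200];
```

View pics/a5.png

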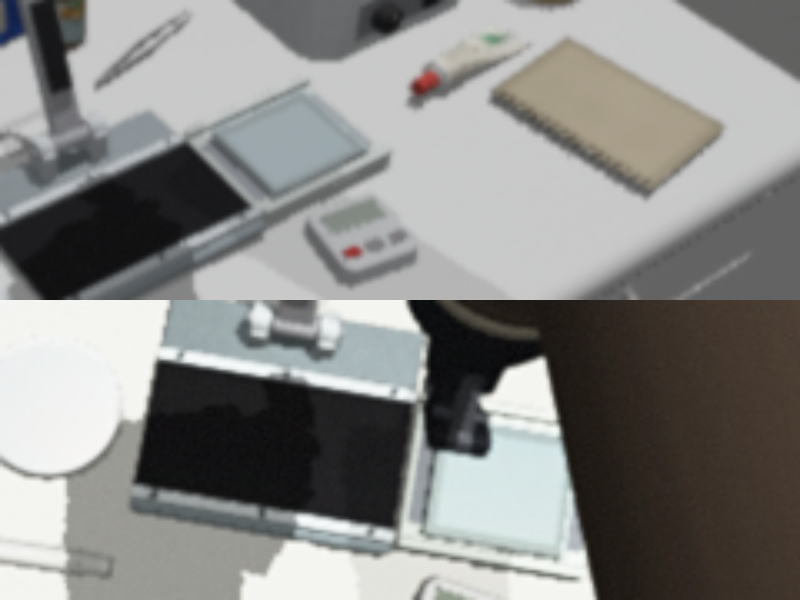

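Cassette lies flat on the tray, its near edge about y = -0.066 and far edge about -0.155, so its centre is near -0.110. The bar is still up. Going back to the rod.

Call:
drive_tool([
  [[18, 34, 0], 0, -0.4],
  [[36, 68, 0], 0, -0.4],
  [[54, 102, 0], 0, -0.4],
  [[72, 136, 0], 0, -0.4],
  [[77, 145, 0], 0, -0.4],
])

```text
time_s: 10.4
tcp_pos: [0.7056, 0.0387, 0.2441]
tcp_rot: [0.708, 0.706, -0.0, -0.002]
force: [-2.0, 0.8, -0.4]
width: 0.299
```

Call:
drive_tool([
  [[0, 0, 0], 0, -0.4],
  [[0, 0, 0], 0, -0.4],
  [[0, 0, 10], 0, -0.4],
  [[0, 0, 20], 0, -0.4],
  [[0, 0, 20], 0, -0.4],
])

```text
time_s: 10.82
tcp_pos: [0.7015, 0.033, 0.2248]
tcp_rot: [0.709, 0.705, -0.002, -0.001]
force: [-0.0, -0.2, -0.3]
width: 0.302
```

```bash
python3 - <<'E'
from h import *
s=readout.read_state();print(s["tcp_pos"],s["width"],s["force"],s["tcp_rot"])
c=read_camera("scene")
print(proj(c,[[.7076,.038,.192],[.7076,.063,.192],[.7076,.013,.192],s["tcp_pos"]]))
cv2.imwrite("pics/a6.png",cv2.resize(c["img"][60:160,240:370],(780,600))[:,:,::-1])
E
```

```text
[0.7014545  0.03303278 0.22482659] 0.3020589500202237 [-0.02543685 -0.20941324 -0.33282933] [ 0.70943194  0.70477061 -0.00197928 -0.00089174]
[[280.78442332 101.51023576]
 [271.07304287 104.90381606]
 [290.28278614  98.19109312]
 [283.32965405  89.19737496]]
```

View pics/a6.png

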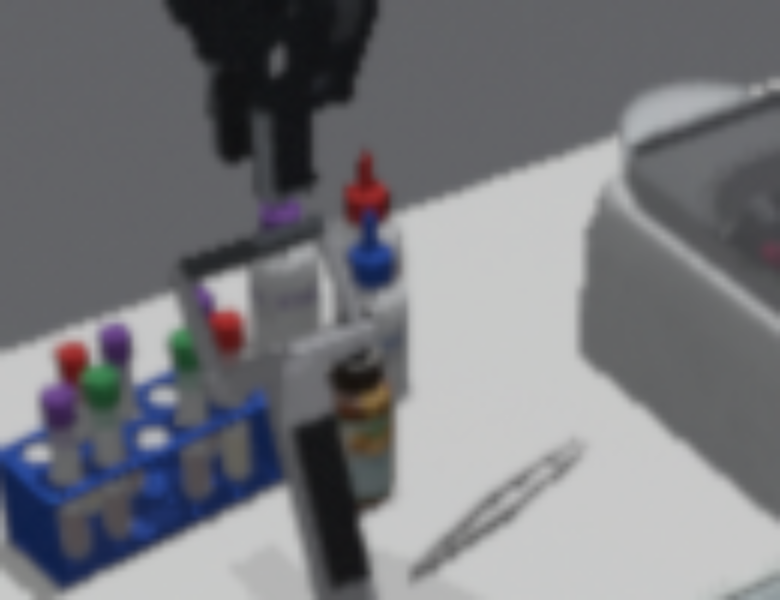

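The rod is centred at crop (252,246), px (282,101), which matches the open-stop prediction. Correct by +5/+5 mm, then descend 46 mm and grip.

Call:
drive_tool([
  [[5, 5, 0], 0, -0.4],
  [[5, 5, 15], 0, -0.4],
  [[5, 5, 30], 0, -0.4],
  [[5, 5, 46], 0, -0.4],
  [[5, 5, 46], 0, -0.4],
])

```text
time_s: 11.28
tcp_pos: [0.7072, 0.0392, 0.179]
tcp_rot: [0.709, 0.705, -0.002, -0.001]
force: [-0.9, -1.6, -1.3]
width: 0.298
```

Call:
drive_tool([
  [[0, 0, 0], 0, -0.6],
  [[0, 0, 0], 0, -0.8],
  [[0, 0, 0], 0, -1],
  [[0, 0, 0], 0, -1],
  [[0, 0, 0], 0, -1],
])

```text
time_s: 11.7
tcp_pos: [0.7071, 0.0397, 0.1827]
tcp_rot: [0.709, 0.705, -0.001, -0.001]
force: [-7.2, -1.0, -0.9]
width: 0.085
```

```bash
python3 -c "
from h import *
s=readout.read_state();print(s['tcp_pos'],s['width'],s['force'])
arc(1.95,0,40)"
```

```text
[0.70710863 0.03967992 0.1826668 ] 0.08495072623013594 [-7.21778634 -0.95557065 -0.94308915]
1.95 [[0, -8, -3], [0, -16, -6], [0, -24, -9], [0, -32, -11], [0, -40, -13]]
1.71 [[0, -8, -1], [0, -17, -3], [0, -25, -3], [0, -34, -3], [0, -42, -3]]
1.46 [[0, -8, 1], [0, -17, 2], [0, -25, 3], [0, -33, 5], [0, -41, 7]]
1.22 [[0, -8, 3], [0, -16, 6], [0, -24, 9], [0, -31, 13], [0, -39, 17]]
0.97 [[0, -7, 4], [0, -14, 9], [0, -21, 14], [0, -27, 20], [0, -33, 26]]
0.73 [[0, -6, 6], [0, -11, 12], [0, -17, 19], [0, -22, 26], [0, -26, 33]]
0.49 [[0, -4, 7], [0, -8, 15], [0, -12, 22], [0, -15, 30], [0, -18, 38]]
0.24 [[0, -2, 8], [0, -4, 16], [0, -6, 25], [0, -7, 33], [0, -8, 41]]
```

Call:
drive_tool([
  [[0, -8, -3], 0, -1],
  [[0, -16, -6], 0, -1],
  [[0, -24, -9], 0, -1],
  [[0, -32, -11], 0, -1],
  [[0, -40, -13], 0, -1],
])

```text
time_s: 12.12
tcp_pos: [0.6687, 0.0398, 0.1964]
tcp_rot: [0.709, 0.705, 0.001, 0.001]
force: [2.0, -0.0, 2.2]
width: 0.085
```

Call:
drive_tool([
  [[0, -8, -1], 0, -1],
  [[0, -17, -3], 0, -1],
  [[0, -25, -3], 0, -1],
  [[0, -34, -3], 0, -1],
  [[0, -42, -3], 0, -1],
])

```text
time_s: 12.53
tcp_pos: [0.6269, 0.04, 0.2]
tcp_rot: [0.709, 0.705, 0.001, 0.001]
force: [1.4, -1.5, 8.1]
width: 0.089
```

Call:
drive_tool([
  [[0, -8, 1], 0, -1],
  [[0, -17, 2], 0, -1],
  [[0, -25, 3], 0, -1],
  [[0, -33, 5], 0, -1],
  [[0, -41, 7], 0, -1],
])

```text
time_s: 12.95
tcp_pos: [0.585, 0.0401, 0.1923]
tcp_rot: [0.709, 0.705, 0.001, 0.001]
force: [-1.2, -1.5, 8.0]
width: 0.085
```

Call:
drive_tool([
  [[0, -8, 3], 0, -1],
  [[0, -16, 6], 0, -1],
  [[0, -24, 9], 0, -1],
  [[0, -31, 13], 0, -1],
  [[0, -39, 17], 0, -1],
])

```text
time_s: 13.37
tcp_pos: [0.5454, 0.0402, 0.1743]
tcp_rot: [0.709, 0.705, -0.0, 0.0]
force: [1.0, -1.8, -1.2]
width: 0.085
```

Call:
drive_tool([
  [[0, -7, 4], 0, -1],
  [[0, -14, 9], 0, -1],
  [[0, -21, 14], 0, -1],
  [[0, -27, 20], 0, -1],
  [[0, -33, 26], 0, -1],
])

```text
time_s: 13.78
tcp_pos: [0.5115, 0.0403, 0.1472]
tcp_rot: [0.709, 0.705, -0.001, -0.001]
force: [-3.9, -1.3, 5.4]
width: 0.087
```

Call:
drive_tool([
  [[0, -6, 6], 0, -1],
  [[0, -11, 12], 0, -1],
  [[0, -17, 19], 0, -1],
  [[0, -22, 26], 0, -1],
  [[0, -26, 33], 0, -1],
])

```text
time_s: 14.2
tcp_pos: [0.4855, 0.0404, 0.1138]
tcp_rot: [0.709, 0.705, -0.001, -0.001]
force: [-2.4, -2.9, 0.3]
width: 0.086
```

Call:
drive_tool([
  [[0, -4, 7], 0, -1],
  [[0, -8, 15], 0, -1],
  [[0, -12, 22], 0, -1],
  [[0, -15, 30], 0, -1],
  [[0, -18, 38], 0, -1],
])

```text
time_s: 14.62
tcp_pos: [0.4683, 0.0404, 0.0758]
tcp_rot: [0.709, 0.705, -0.001, -0.0]
force: [-1.9, -4.1, 1.8]
width: 0.087
```

Call:
drive_tool([
  [[0, -2, 8], 0, -1],
  [[0, -4, 16], 0, -1],
  [[0, -6, 25], 0, -1],
  [[0, -7, 33], 0, -1],
  [[0, -8, 41], 0, -1],
])

```text
time_s: 15.03
tcp_pos: [0.46, 0.0405, 0.0346]
tcp_rot: [0.709, 0.705, -0.001, -0.001]
force: [-2.7, -4.6, -0.5]
width: 0.084
```

Call:
drive_tool([
  [[0, 0, 4], 0, -1],
  [[0, 0, 8], 0, -1],
  [[0, 0, 12], 0, -1],
  [[0, 0, 15], 0, -1],
  [[0, 0, 16], 0, -1],
])

```text
time_s: 15.45
tcp_pos: [0.4595, 0.0404, 0.0187]
tcp_rot: [0.709, 0.705, -0.002, -0.001]
force: [-5.0, -3.2, 1.1]
width: 0.087
```

Call:
drive_tool([
  [[0, 0, 2], 0, -1],
  [[0, 0, 2], 0, -1],
  [[0, 0, 1], 0, -0.7],
  [[0, 0, 0], 0, -0.5],
  [[0, 0, 0], 0, -0.5],
])

```text
time_s: 15.87
tcp_pos: [0.4624, 0.0418, 0.0201]
tcp_rot: [0.709, 0.705, 0.001, 0.0]
force: [-0.9, -0.1, -0.6]
width: 0.25
```

Call:
drive_tool([
  [[0, 0, 0], 0, -0.5],
  [[0, 0, -10], 0, -0.5],
  [[0, 0, -30], 0, -0.5],
  [[0, 0, -60], 0, -0.5],
  [[0, 0, -100], 0, -0.5],
])

```text
time_s: 16.28
tcp_pos: [0.4599, 0.0411, 0.12]
tcp_rot: [0.709, 0.705, -0.001, -0.001]
force: [1.7, 0.0, -0.4]
width: 0.249
```

Call:
drive_tool([
  [[0, -10, -40], 0, -0.5],
  [[0, -30, -80], 0, -0.5],
  [[0, -50, -110], 0, -0.5],
  [[0, -60, -120], 0, -0.5],
  [[0, -60, -120], 0, -0.5],
])

```text
time_s: 16.7
tcp_pos: [0.4011, 0.042, 0.2433]
tcp_rot: [0.709, 0.705, 0.002, 0.002]
force: [0.1, -0.3, -0.5]
width: 0.248
```

```bash
python3 - <<'E'
from h import *
s=readout.read_state();print(s["tcp_pos"],s["width"],s["force"],s["time_s"])
c=read_camera("scene");P=points(c)
hinge=np.array([.6336,.036])
m=(abs(P[:,:,1]-.038)<.007)&(P[:,:,0]>.51)&(P[:,:,0]<.6)&(P[:,:,2]>.02)&(P[:,:,2]<.1)
print(m.sum(),"bar slope",np.polyfit(P[m][:,0],P[m][:,2],1))
print({a:proj(c,[.6336-.173*np.cos(a+.0635),.038,.036+.173*np.sin(a+.0635)])[0].round(1) for a in(0,-.09)})
cv2.imwrite("pics/a7.png",cv2.resize(c["img"][130:280,230:430],(800,600))[:,:,::-1])
E
```

```text
[0.40110987 0.04200885 0.24328547] 0.2481860355984196 [ 0.12833059 -0.27941039 -0.50500229] 16.7
176 bar slope [ 0.09102887 -0.01610318]
{0: array([341.6, 212.8]), -0.09: array([341.3, 217.5])}
```

View pics/a7.png

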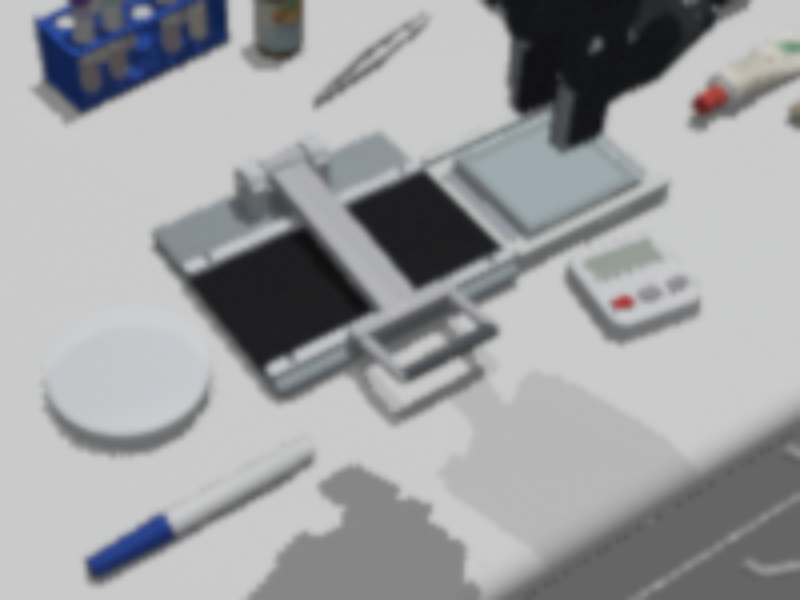

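The bar lies closed: its slope is 0.091 and the rod is at crop (445,350), on the -0.09 prediction. The cassette is flat on the tray, the loose items are in place and the arm is clear, so I'm handing in.

```bash
python3 -c "
from station import ticket
print(ticket.finish_job())"
```

```text
the job is handed in; nothing more can be done
None
```

The job is done and handed in. About 17 s of the 70 s were used, and no verdict is reported.

I gripped the rod, swung the bar up to about 1.92 rad and released it; it stayed open. I pushed the cassette along the channel onto the tray with the fingertips, without lifting it. Then I gripped the rod again, lowered the bar at about 0.6 rad/s until it was closed, and backed the arm away.

**Last checks:**
- **Bar:** the depth image gives a slope of 0.091, which matches the closed stop at -0.09 rad.
- **Cassette:** it lies flat between the tray rails, with its centre within about 2 mm of the tray's along the slide. I measured this before closing the bar, and the last picture agrees by eye.
- **Petri dish, timer and marker:** they look unmoved in the last picture; I did not measure them.
- **Forces:** the largest wrist reading after any move was about 23 N. The robot was clear of everything at hand-in.

No check failed or disagreed.

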